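# Roll the sample jar up the reader's gutter and start the reader

## Task

One of the two round parts lying at the low end of the sloped twin gutter is a plain capped jar, the other an empty narrow-waisted spool. With your fingertips gently roll the jar up its lane and over the crest, so that it settles in the hollow against the reader and cannot roll back, then press the reader's start button fully down and let go. Do not lift the jar, shoot it up the gutter or let it run away back down, and leave the spool at the low end and the vessels beside the gutter where they are.

Things in the scene. Friction and masses are not known exactly. Their poses are not given: they have to be found in the camera images.
- gutter: Fixed twin-lane steel gutter, origin on the bench (z = 0) under its middle; own +y points uphill along the lanes, x across, z up; yaw up to 0.45 rad either way. Two lanes, centre lines at own x = -35 and +35 mm, each 66 mm wide inside, between 4 mm walls standing 12 mm above the lane floor. All x, y, heights below are in this frame.
- lip (a point): Middle of the top inner edge of the low lip: y = -150 mm, height 25 mm. The lip is 6 mm thick, with open bench behind it. The lane floor starts at its foot at height 15 mm and rises straight at 8 degrees to the crest.
- crest (a point): Crest of the lane floor, on the divider's line: y = +100 mm, height 50 mm. Beyond it the floor falls at 10 degrees to the stop, forming the hollow.
- stop (a point): Foot of the stop: y = +160 mm, lane floor height 40 mm. The stop is the upright front face of the reader, a grey box 154 mm wide from y = 160 to 245 mm, its top at height 76 mm.
- jar: Plain closed white plastic jar on its side, a cylinder 48 mm across, 60 mm long, thin groove below its cap. 70 to 140 g, rolls freely. Origin at its centre; own x is its axis, across the lane; y, z turn as it rolls. Starts in either lane against the lip, centre at y = -133 mm, height 42 mm. At rest in the hollow: centre at y = +136 mm, height 68 mm.
- spool: Empty white plastic spool on its side in the other lane against the lip: two flanges 48 mm across, 9 mm thick, on a 22 mm waist, 60 mm long. Origin at its centre, own x along its axis. To be left where it is.
- start (a joint): Travel of the reader's start button: 0 m released, 0.006 m fully down; it springs back. Needs about 4 N to go fully down.
- start_top (a point): Centre of the top of the start button, a round white button 26 mm in diameter in a black housing on top of the reader, at gutter x = 0, y = +206 mm, pressed straight down.
- beaker: Bystander: open white beaker 72 mm wide, 90 mm high, standing beyond the gutter's side away from the robot. Origin at the centre of its underside.
- jug: Bystander: clear measuring jug 76 mm wide, 100 mm high, with a handle. Origin at the centre of its underside.
- flask: Bystander: amber bottle 52 mm wide, 110 mm high. Origin at the centre of its underside.
There are look-alikes about, which are no part of the job. Leave any blue look-alike of the jar alone.

How it is judged:
By the outcome, as a careful person would: the job done as asked, in the order asked, and still so for the second after the job is handed in, with the robot touching nothing.
It also fails if it takes over 51 s, if anything falls off the work surface, if the arm or the gripper's body presses on something with over 40 N, if the wrist force passes 120 N, or if a joint passes its speed limit or range.

## Robot

A 6-joint arm with a two-finger parallel gripper is mounted at the origin on the work surface. World frame = base frame: x ahead of the robot, y to its left, z up, the work surface at z = 0. Lengths are in m, angles in rad, forces in N, time in s.
With the tool pointing down it reaches from about 0.375 to 0.9 m from the base axis. Payload 3.1 kg.
Tool frame: the origin (TCP) lies at the centre of the arm's flange, where the gripper is bolted on; the fingertips stand 173 mm ahead of it and the grasp point (between the pads) lies 155 mm ahead of it (tip_extent is the distance from the TCP to the fingertips, in m); z points along the fingers, y is the direction in which the jaws open and shut (so a half turn about z gives the same grasp; the last joint's range is limited). The gripper opens to 85 mm and grips with 20 to 120 N. Pads are 22 mm wide; open, the fingers measure 114 mm over their backs; the gripper's body (76 mm by 85 mm) begins 54 mm behind the grasp point. The pads swing forward as they close: fully open they stand 13 mm farther back than shut.
Start: joints at [1.085, 0.527, 1.433, -0, 1.181, -0.178], TCP at [0.189, 0.596, 0.405] pointing down, gripper open.
Joint ranges: [-3.08, 3.08], [-0.75, 2.2], [0.22, 2.44], [-1.43, 4.57], [0, 2.65], [-2.85, 2.85]. Speed limits (rad/s): [2.79, 2.79, 3.14, 3.14, 3.14, 3.14].

## Interface

Orientations are given as a unit quaternion [x, y, z, w].
In Python, from station import sense, snapshot, sign_off, tip_extent gives the robot as it stands. The module is installed in compiled form; this text tells all that it offers.
- The arm moves only by the tool servo_tool, never from a script. Its argument "rows" is a list of rows, each a list of 3 entries, a list of its own where there are three numbers: the shift along the tool's x, y, z in mm, then the turn about the tool's z in degrees, then the opening, from -1 (shut) to 1 (fully open), so that 0 is half open. A call has 1 to 8 rows; each row is the pose to reach, as a shift and turn from the pose measured when the call began, along the tool's axes at that moment; what a row does not reach only later rows make up. A row lasts 1/10 s, in which the tool goes at most 50 mm and 8.59 degrees, less where a joint would pass 70% of its speed; a pose out of reach is approached as far as the arm can. A call with a gripper value outside its range is refused whole. The fingers move at their own pace and stop on an object; "force" is the grip in N (left out, the last holds). Time passes only in rows, so rows that repeat a pose let the fingers close. It gives the time, the measured TCP pose, the force and the opening at its end, in the units of the state.
- sense(): the state, without advancing time (a new reading comes with each control period).
- snapshot(name): name is "side" or "top" or "wrist"; returns a dict with "image" (400x640x3 uint8, blue, green, red), "z_map" (400x640 float32, m along the optical axis (not along the pixel's ray), 0 where there is no reading), "vertical_fov" (degrees; the focal length in pixels is half the picture's height over the tangent of half this angle, whatever the lens; pixels are square), "cx", "cy" (the principal point, pixels), "k1" (the pictures are not rectified: a ray, as slopes to the right and down, at radius r is drawn at 1 + k1 r^2 times it, then the intrinsics apply), "cam_to_world" (4x4, takes a point from camera to world coordinates). Camera axes: x right, y down, z forward; pixel columns grow to the right and rows downward; lengths in m; the calibration is good to about 2 mm. A picture is of the moment at which its call begins.
- sign_off(): hands the job in, once; it reports no verdict.
The state is a dict: "t": time; "q": joint angles; "qd": joint speeds; "tau": joint torques, N m; "tcp_pos": TCP position; "tool_rot": TCP orientation; "force": force on the tool from outside, world axes, zero at the start; "ft_torque": the same for the moment, N m; "finger_gap": opening from 0.0 (shut) to 1.0 (fully open).
Only numpy, scipy, OpenCV 4.12 (cv2) and the standard library are available. Lean on these libraries where they do the work, as an engineer would, in place of code of your own. Each camera call takes 0.05 s, during which the arm holds its last target. There are 200 camera calls.

## Working session

There is one attempt and no reset: what is moved stays moved. The work goes in short steps, Python scripts to look and compute and a tool call to move; the robot and the scene stay as the last step left them, time stands still between calls to the robot, and variables do not carry over. Pictures are saved under pics/ and viewed, about 8 in all and at most 12, crops included, and the job is handed in when it is done.

Besides the shell and the picture viewer there is one more tool, called after ">>>" as name(argument=value, ...) on one line, values as JSON. servo_tool: Moves the arm, as the interface text tells. Its arguments: {"type":"object","properties":{"rows":{"type":"array"},"force":{"type":"number"}},"required":["rows"]}

```bash
mkdir -p pics; cat > h.py <<'E'
import numpy as np, cv2
from station import sense, snapshot, sign_off, tip_extent
def K(s):
    f=s["image"].shape[0]/2/np.tan(np.radians(s["vertical_fov"])/2); return f
def ray(s,u,v):
    f=K(s); d=np.array([(u-s["cx"])/f,(v-s["cy"])/f]); x=d.copy()
    for _ in range(20): x=d/(1+s["k1"]*(x@x))
    return np.array([x[0],x[1],1.])
def pt(s,u,v,z=None):
    """world point by depth map, or on plane z"""
    T=s["cam_to_world"]; r=T[:3,:3]@ray(s,u,v); o=T[:3,3]
    if z is None:
        w=s["z_map"][int(v)-1:int(v)+2,int(u)-1:int(u)+2]; w=w[w>0]
        return o+r*np.median(w)
    return o+r*(z-o[2])/r[2]
def proj(s,p):
    T=s["cam_to_world"]; c=T[:3,:3].T@(np.asarray(p)-T[:3,3]); x=c[:2]/c[2]
    x=x*(1+s["k1"]*(x@x)); return x*K(s)+[s["cx"],s["cy"]]
E
python3 - <<'E'
from h import *
import pickle
d={}
for n in("top","side"):
    s=snapshot(n); d[n]=s; cv2.imwrite(f"pics/{n}0.png",s["image"]); print(n,s["vertical_fov"],s["cx"],s["cy"],s["k1"],np.round(s["cam_to_world"],3).tolist())
pickle.dump(d,open("s0.pkl","wb"))
print(sense(),tip_extent)
E
```

```text
top 42.48347111618654 319.96092216374285 190.71510315131874 -0.056161502698412476 [[0.008, -0.992, 0.129, 0.463], [-1.0, -0.012, -0.027, 0.026], [0.028, -0.129, -0.991, 1.276], [0.0, 0.0, 0.0, 1.0]]
side 47.79842575337537 316.94220505175286 200.6942862623352 -0.08355821052935698 [[0.925, -0.269, 0.266, 0.398], [-0.379, -0.676, 0.632, -0.501], [0.01, -0.686, -0.728, 0.682], [0.0, 0.0, 0.0, 1.0]]
{'t': 0.1, 'q': array([ 1.08546720e+00,  5.28366327e-01,  1.43377827e+00,  3.73145111e-05,
        1.18142145e+00, -1.78494493e-01]), 'qd': array([ 0.00164337, -0.00238848, -0.00235322,  0.00014837,  0.00164839,
       -0.001533  ]), 'tau': array([-7.27180141e-04, -4.43306994e+01, -1.78586268e+01, -2.78052994e-04,
        3.84568397e-03, -2.02355679e-06]), 'tcp_pos': array([0.18859264, 0.59553866, 0.40383407]), 'tool_rot': array([ 1.52823140e-01,  9.88253062e-01, -9.27222770e-04, -3.37828557e-04]), 'force': array([-0.60417012,  0.0690454 ,  0.2018444 ]), 'ft_torque': array([0.01528591, 0.03474625, 0.03131268]), 'finger_gap': 1.005947597635966} 0.1734
```

View pics/top0.png

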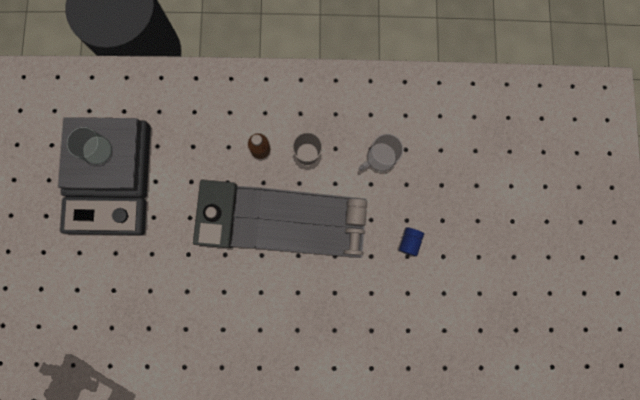

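View pics/side0.png

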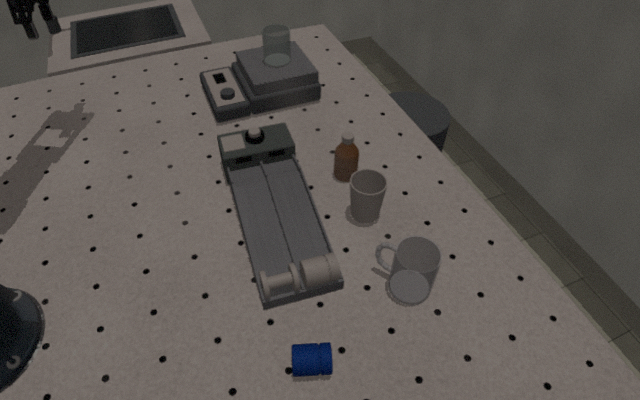

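Top view: the jar is the solid cylinder at (356,211) in the far lane. The spool is at (355,240), the blue look-alike at (411,242) and the button at (211,213). Side view: jar (319,270), spool (280,282), blue part (312,360), button (254,134). Next is one close crop of both views.

```bash
python3 - <<'E'
from h import *
import pickle
d=pickle.load(open("s0.pkl","rb"))
t=d["top"]["image"][170:270,185:375]; s=d["side"]["image"][110:310,205:355]
a=cv2.resize(t,None,fx=4,fy=4,interpolation=cv2.INTER_CUBIC); b=cv2.resize(s,None,fx=3,fy=3,interpolation=cv2.INTER_CUBIC)
cv2.imwrite("pics/cropt.png",cv2.convertScaleAbs(a,alpha=1.6)); cv2.imwrite("pics/crops.png",cv2.convertScaleAbs(b[:600],alpha=1.6))
E
```

```text
(no output)
```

View pics/cropt.png

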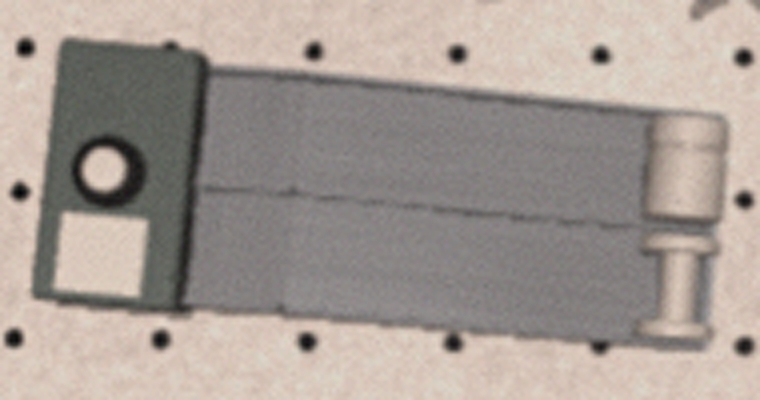

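View pics/crops.png

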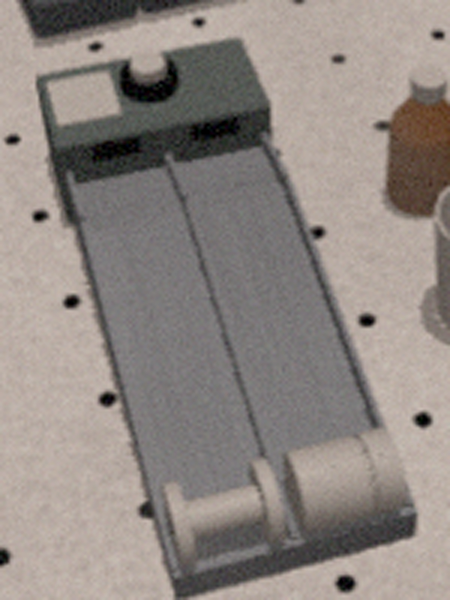

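```bash
cat >> h.py <<'E'
def g2w(p,g):
    c,s=np.cos(g[2]),np.sin(g[2]); p=np.asarray(p,float)
    return np.array([g[0]+c*p[0]-s*p[1], g[1]+s*p[0]+c*p[1], p[2]])
E
python3 - <<'E'
from h import *
import pickle
from scipy.optimize import least_squares
d=pickle.load(open("s0.pkl","rb"))
T=lambda u,v:(u/4+185,v/4+170); S=lambda u,v:(u/3+205,v/3+110)
o=[("top",T(65,40),(77,245,76)),("top",T(205,52),(77,160,76)),("top",T(182,308),(-77,160,76)),("top",T(35,296),(-77,245,76)),("top",T(708,349),(-72,-156,25)),
("side",S(40,78),(-77,245,76)),("side",S(242,40),(77,245,76)),("side",S(268,98),(77,160,76)),("side",S(57,150),(-77,160,76)),("side",S(175,573),(-72,-156,25)),("side",S(415,510),(72,-156,25))]
def f(g): return np.concatenate([proj(d[n],g2w(np.array(p)/1e3,g))-np.array(q) for n,q,p in o])
r=least_squares(f,[.4,.1,0],loss="soft_l1"); g=r.x; print(g,np.round(f(g).reshape(-1,2),1).tolist())
# with free height offset
r2=least_squares(lambda h:np.concatenate([proj(d[n],g2w(np.array(p)/1e3,h)+[0,0,h[3]])-np.array(q) for n,q,p in o]),[.4,.1,0,0]);print(r2.x)
# stereo of button & jar
def tri(a,b):
    A=[];B=[]
    for n,q in (("top",a),("side",b)):
        M=d[n]["cam_to_world"]; v=M[:3,:3]@ray(d[n],*q); v/=np.linalg.norm(v); P=np.eye(3)-np.outer(v,v); A.append(P);B.append(P@M[:3,3])
    return np.linalg.lstsq(np.vstack(A),np.hstack(B),rcond=None)[0]
def w2g(p): c,s=np.cos(g[2]),np.sin(g[2]);x,y=p[0]-g[0],p[1]-g[1]; return np.round(np.array([c*x+s*y,-s*x+c*y,p[2]])*1e3,1)
print("button",w2g(tri(T(103,168),S(149,64))), "depth top",w2g(pt(d["top"],*T(103,168))), w2g(pt(d["side"],*S(149,64))))
print("jar top surface",w2g(pt(d["top"],*T(685,168))),"jar side",w2g(pt(d["side"],*S(340,480))))
print("jar tri ~centre",w2g(tri(T(687,168),S(346,482))))
print("bench",pt(d["top"],300,300)[2],"crest",w2g(pt(d["top"],*T(295,140))))
for n,p in(("jar",(35,-133,42)),("hollow",(35,136,68)),("lip",(35,-150,25)),("start",(0,206,90))): print(n,g2w(np.array(p)/1e3,g).round(4))
for n,q in(("beaker",(307,150)),("jug",(384,154)),("flask",(259,146))): print(n,w2g(pt(d["top"],*q)))
E
```

```text
[ 0.55006825  0.03639545 -0.07440726] [[-0.8, -1.6], [0.1, -1.5], [-0.9, 0.1], [-0.7, -0.1], [1.2, -0.9], [-2.8, -1.4], [-0.9, -1.9], [1.1, 2.2], [-1.8, -0.4], [-0.7, 2.9], [1.2, 1.6]]
[ 0.5506466   0.03766157 -0.07485337 -0.0015133 ]
button [  0.7 208.7  92.9] depth top [ -1.3 208.1  97.2] [  1.6 203.   97.3]
jar top surface [  30.3 -127.7   63.8] jar side [  28.7 -142.6   60.4]
jar tri ~centre [  34.4 -131.4   39.9]
bench -0.002572333738009691 crest [ 28.7 105.   49. ]
jar [ 0.5751 -0.0988  0.042 ]
hollow [0.5951 0.1694 0.068 ]
lip [ 0.5738 -0.1158  0.025 ]
start [0.5654 0.2418 0.09  ]
beaker [182.3   2.2   1.4]
jug [ 189.1 -192.7    2.8]
flask [163.9 114.2  87.4]
```

>>> servo_tool(rows=[[[-36,-34,5],-2,0.65],[[-72,-67,10],-4,0.65],[[-108,-101,15],-6,0.65],[[-144,-135,20],-8,0.65],[[-180,-169,25],-10,0.65],[[-216,-202,30],-12,0.65],[[-252,-236,35],-13.3,0.65],[[-288,-270,40],-13.3,0.65]])

```text
t: 0.9
tcp_pos: [0.382, 0.2493, 0.364]
tool_rot: [0.037, 0.999, -0.001, -0.0]
force: [2.3, 0.6, -0.3]
finger_gap: 0.825
```

>>> servo_tool(rows=[[[-27,-41,4],0,0.65],[[-54,-82,8],0,0.65],[[-81,-123,12],0,0.65],[[-108,-164,16],0,0.65],[[-136,-205,20],0,0.65],[[-164,-246,26],0,0.65],[[-192,-287,30],0,0.65],[[-218,-327,34],0,0.65]])

```text
t: 1.7
tcp_pos: [0.576, -0.0951, 0.3298]
tool_rot: [0.037, 0.999, -0.001, -0.001]
force: [1.2, -0.4, 0.3]
finger_gap: 0.829
```

```bash
python3 - <<'E'
from h import *
import pickle
d={}
for n in("side","wrist"): d[n]=snapshot(n)
st=sense(); print({k:np.round(st[k],3) for k in("t","tcp_pos","tool_rot","finger_gap","q")})
pickle.dump(d,open("s1.pkl","wb"))
im=cv2.resize(d["side"]["image"][130:330,180:420],None,fx=2.5,fy=2.5,interpolation=cv2.INTER_CUBIC)
w=cv2.resize(d["wrist"]["image"],None,fx=.55,fy=.55)
w=cv2.copyMakeBorder(w,0,im.shape[0]-w.shape[0],0,0,cv2.BORDER_CONSTANT)
cv2.imwrite("pics/v1.png",cv2.convertScaleAbs(cv2.resize(im,(448,373)),alpha=1.5)); cv2.imwrite("pics/w1.png",cv2.convertScaleAbs(d["wrist"]["image"],alpha=1.5))
both=np.zeros((373+310,600,3),np.uint8)
a=cv2.convertScaleAbs(cv2.resize(d["side"]["image"][150:310,200:400],(400,320)),alpha=1.5); b=cv2.convertScaleAbs(cv2.resize(d["wrist"]["image"],(400,250)),alpha=1.5)
cv2.imwrite("pics/b1.png",np.vstack([a,b]))
E
```

```text
{'t': np.float64(1.8), 'tcp_pos': array([ 0.578, -0.099,  0.33 ]), 'tool_rot': array([ 0.04 ,  0.999, -0.002,  0.002]), 'finger_gap': np.float64(0.827), 'q': array([-0.359,  0.57 ,  1.603, -0.004,  0.963, -1.848])}
```

View pics/b1.png

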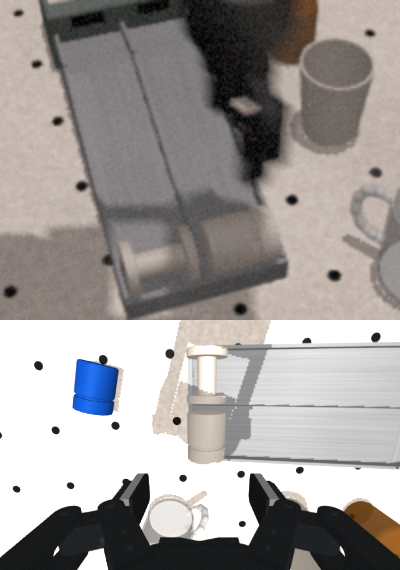

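Wrist view: jar (206,437), solid with cap groove, between the open fingertips at (142,478) and (256,478). The spool is above it at (206,372) and the blue part is away to the left. Now I'll measure the tips and jar from wrist depth.

```bash
python3 - <<'E'
from h import *
import pickle
d=pickle.load(open("s1.pkl","rb"))["wrist"]; g=[.5501,.0364,-.0744]
def w2g(p): c,s=np.cos(g[2]),np.sin(g[2]);x,y=p[0]-g[0],p[1]-g[1]; return np.round(np.array([c*x+s*y,-s*x+c*y,p[2]])*1e3,1)
F=lambda u,v:(u*1.6,(v-320)*1.6)
for n,q in(("jar",(206,437)),("jarL",(190,430)),("jarR",(223,430)),("spool flange",(206,351)),("floor",(300,430)),("tipL",(143,477)),("tipL2",(138,478)),("tipR",(256,477)),("tipR2",(262,478)),("lipwall",(232,456))):
    print(n,w2g(pt(d,*F(*q))))
# jar outline along v=425 row: depth-based
v=int((425-320)*1.6)
for u in range(290,375,5): print(u,w2g(pt(d,u,v)),end=" ")
st=sense(); print(w2g(st["tcp_pos"]),st["tcp_pos"],st["tool_rot"],st["qd"].round(3))
E
```

```text
jar [  29.6 -129.2   64.3]
jarL [  23.3 -147.9   55.1]
jarR [  23.3 -108.9   55.3]
spool flange [ -61.8 -129.7   64.4]
floor [28.1 -7.4 33.7]
tipL [  29.1 -172.8  173.4]
tipL2 [  29.4 -175.8  174.4]
tipR [ 29.4 -99.5 172.9]
tipR2 [ 29.5 -96.  174.2]
lipwall [ 66.9 -91.9  23.4]
290 [  27.8 -163.3   -0.3] 295 [  27.8 -158.8   -0.5] 300 [  18.6 -151.2   48.1] 305 [  17.1 -147.    56.1] 310 [  16.5 -143.3   59.4] 315 [  16.2 -139.6   61.3] 320 [  15.7 -136.    63.7] 325 [  15.6 -132.5   64.4] 330 [  15.7 -129.    64.1] 335 [  15.6 -125.5   64.6] 340 [  15.9 -121.8   63.2] 345 [  16.1 -118.2   62.1] 350 [  16.6 -114.4   59.5] 355 [  17.2 -110.5   56.3] 360 [  18.7 -105.9   48.3] 365 [ 23.9 -98.4  20.8] 370 [ 23.7 -94.4  21.7] [  38.1 -132.5  329.9] [ 0.57828028 -0.09860355  0.32990452] [ 0.0397106   0.99920635 -0.00239674  0.0020008 ] [ 0.068 -0.036  0.103  0.044  0.045  0.035]
```

>>> servo_tool(rows=[[[3,7,10],0,0.65],[[3,7,40],0,0.65],[[3,7,70],0,0.65],[[3,7,95],0,0.65],[[3,7,110],0,0.65],[[3,7,110],0,0.65]])

```text
t: 2.4
tcp_pos: [0.5748, -0.0903, 0.2175]
tool_rot: [0.039, 0.999, -0.001, -0.001]
force: [0.3, -1.3, 0.5]
finger_gap: 0.828
```

```bash
cat >> h.py <<'E'
G=[.5501,.0364,-.0744]
def w2g(p,g=G):
    c,s=np.cos(g[2]),np.sin(g[2]);p=np.atleast_2d(p);x,y=p[:,0]-g[0],p[:,1]-g[1]; return np.round(np.stack([c*x+s*y,-s*x+c*y,p[:,2]],1)*1e3,1)
def cloud(s):
    z=s["z_map"]; f=K(s); h,w=z.shape; u,v=np.meshgrid(np.arange(w),np.arange(h)); d=np.stack([(u-s["cx"])/f,(v-s["cy"])/f],-1); x=d.copy()
    for _ in range(15): x=d/(1+s["k1"]*(x**2).sum(-1,keepdims=True))
    c=np.concatenate([x*z[...,None],z[...,None]],-1); T=s["cam_to_world"]; return c@T[:3,:3].T+T[:3,3]
E
cat > look.py <<'E'
import sys
from h import *
s=snapshot("wrist"); st=sense(); C=w2g(cloud(s).reshape(-1,3)); bgr=s["image"].reshape(-1,3); ok=(s["z_map"].ravel()>0)
tc=w2g(st["tcp_pos"])[0]; print("t",st["t"],"tcp",tc,st["tool_rot"].round(3),"F",st["force"].round(1),"gap",st["finger_gap"].round(3),"qd",abs(st["qd"]).max().round(3))
L=C-tc; dark=bgr.max(1)<110
f=ok&(abs(L[:,0])<13)&(L[:,2]<-140)&(abs(L[:,1])<62)&dark
for n,m in(("rear",f&(L[:,1]<-15)),("front",f&(L[:,1]>15))):
    P=L[m&(C[:,2]>20)]
    if len(P): print(n,len(P),"y",np.percentile(P[:,1],[1,50,99]),"z",np.percentile(P[:,2],[1,5,50]))
fl=lambda y:np.where(y<100,15+.1405*(y+150),50-.176*(y-100))
j=ok&~dark&(C[:,0]>8)&(C[:,0]<62)&(C[:,1]<158)&(C[:,2]>fl(C[:,1])+22)&(C[:,2]<fl(C[:,1])+56)
P=C[j]
if len(P)>30:
    from scipy.optimize import least_squares
    r=least_squares(lambda q:np.hypot(P[:,1]-q[0],P[:,2]-q[1])-24,[np.median(P[:,1]),P[:,2].max()-24],loss="soft_l1"); print("jar y,z",r.x.round(1),"x",np.percentile(P[:,0],[1,99]),len(P))
cv2.imwrite(sys.argv[1],cv2.convertScaleAbs(s["image"],alpha=1.0))
E
python3 look.py pics/w2.png
```

```text
Traceback (most recent call last):
  File "look.py", line 4, in <module>
    tc=w2g(st["tcp_pos"])[0]; print("t",st["t"],"tcp",tc,st["tool_rot"].round(3),"F",st["force"].round(1),"gap",st["finger_gap"].round(3),"qd",abs(st["qd"]).max().round(3))
                                                                                                                ^^^^^^^^^^^^^^^^^^^^^^
AttributeError: 'float' object has no attribute 'round'
```

```bash
sed -i 's/st\["finger_gap"\].round(3)/round(st["finger_gap"],3)/' look.py; python3 look.py pics/w2.png; python3 - <<'E'
import cv2,numpy as np
from h import *
s=snapshot("side")
cv2.imwrite("pics/b2.png",np.vstack([cv2.convertScaleAbs(cv2.resize(s["image"][180:320,230:370],(480,480)),alpha=1.8)[:,:], ])) 
a=cv2.imread("pics/b2.png"); b=cv2.resize(cv2.imread("pics/w2.png"),(480,300))[:120+180]
cv2.imwrite("pics/b2.png",cv2.resize(np.vstack([a,b]),(369,600)))
E
```

```text
t 2.5 tcp [  35.5 -125.3  220. ] [ 0.039  0.999 -0.002  0.002] F [-0.4 -0.8 -0. ] gap 0.822 qd 0.022
rear 1551 y [-48.5 -35.5 -35. ] z [-166.2  -163.75 -150.6 ]
front 4440 y [23.8 37.2 61.4] z [-199.8 -199.3 -195.4]
jar y,z [-128.8   40.3] x [ 8.5 61.3] 11495
```

View pics/b2.png

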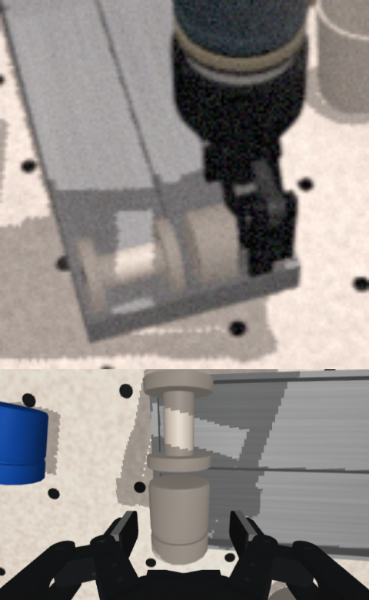

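Tips extend about 166 mm and the inner pads sit at ±35 mm. The jar at (178,515) is between them, and the rear tip is clear behind the lip. I'll lower the hand and narrow the cage loosely around the jar.

>>> servo_tool(rows=[[[0,-1,6],0,0.55],[[0,-2,11],0,0.45],[[0,-3,15],0,0.36],[[0,-3,16],0,0.36],[[0,-3,16],0,0.36]])

```text
t: 3.05
tcp_pos: [0.5763, -0.0947, 0.2045]
tool_rot: [0.04, 0.999, -0.003, 0.003]
force: [0.3, -0.2, -0.8]
finger_gap: 0.682
```

```bash
sed -i 's/^G=.*/G=[.5503,.0394,-.0744]/' h.py; python3 look.py pics/w3.png
```

```text
t 3.1 tcp [  36.  -131.8  204.6] [ 0.039  0.999 -0.003  0.003] F [-0.2  0.4  0.5] gap 0.682 qd 0.004
rear 1575 y [-42.9 -29.9 -29.4] z [-168.3 -165.1 -151. ]
front 3816 y [28.2 38.5 61.5] z [-184.3 -183.7 -179.8]
jar y,z [-131.8   40.4] x [ 8.5 59.8] 13628
```

>>> servo_tool(rows=[[[0,3,0],0,0.36],[[0,6,-1],0,0.36],[[0,9,-1],0,0.36],[[0,13,-1.5],0,0.36],[[0,18,-2],0,0.36],[[0,23,-2.5],0,0.36],[[0,29,-3],0,0.36],[[0,35,-3],0,0.36]])

```text
t: 3.9
tcp_pos: [0.5792, -0.0592, 0.2075]
tool_rot: [0.039, 0.999, -0.003, 0.003]
force: [-0.5, 0.3, -0.1]
finger_gap: 0.685
```

```bash
python3 look.py pics/w4.png
```

```text
t 3.95 tcp [ 35.9 -95.3 207.5] [ 0.039  0.999 -0.002  0.002] F [-0.3  0.6  1.1] gap 0.679 qd 0.021
rear 1535 y [-54.066 -32.    -30.2  ] z [-186.9  -184.53 -150.9 ]
front 1944 y [22.7 28.3 58.1] z [-183.1 -181.8 -154.3]
jar y,z [-101.9   44.6] x [ 8.5 59.8] 13642
```

>>> servo_tool(rows=[[[0,5,-1],0,0.36],[[0,11,-1.5],0,0.36],[[0,18,-2.5],0,0.36],[[0,25,-3.5],0,0.36],[[0,32,-4.5],0,0.36],[[0,40,-5.5],0,0.36],[[0,48,-6.5],0,0.36],[[0,56,-7.5],0,0.36]])

```text
t: 4.75
tcp_pos: [0.5834, -0.0017, 0.2148]
tool_rot: [0.039, 0.999, -0.002, 0.002]
force: [-0.1, -0.7, 1.5]
finger_gap: 0.683
```

>>> servo_tool(rows=[[[0,8,-1],0,0.36],[[0,16,-2],0,0.36],[[0,24,-3.5],0,0.36],[[0,32,-4.5],0,0.36],[[0,40,-5.5],0,0.36],[[0,48,-6.5],0,0.36],[[0,55,-7.5],0,0.36],[[0,61,-8.5],0,0.36]])

```text
t: 5.55
tcp_pos: [0.5882, 0.0598, 0.2231]
tool_rot: [0.039, 0.999, -0.002, 0.002]
force: [0.5, -0.4, -0.2]
finger_gap: 0.681
```

```bash
python3 look.py pics/w5.png
```

```text
t 5.6 tcp [ 36.3  23.9 223.3] [ 0.039  0.999 -0.002  0.003] F [0.1 0.5 0.7] gap 0.681 qd 0.021
rear 1391 y [-44.2 -31.6 -29.7] z [-190.81 -162.3  -149.7 ]
front 1707 y [27.5   28.1   42.782] z [-180.6  -168.87 -151.9 ]
jar y,z [17.5 61.3] x [ 8.5 59.5] 13760
```

>>> servo_tool(rows=[[[0,6,-1],0,0.36],[[0,13,-2],0,0.36],[[0,20,-3],0,0.36],[[0,28,-4],0,0.36],[[0,36,-5],0,0.36],[[0,44,-6],0,0.36],[[0,51,-7],0,0.36],[[0,57,-8],0,0.36]])

```text
t: 6.4
tcp_pos: [0.5926, 0.1181, 0.2311]
tool_rot: [0.039, 0.999, -0.002, 0.003]
force: [0.7, -0.4, 0.2]
finger_gap: 0.68
```

>>> servo_tool(rows=[[[0,4,0],0,0.36],[[0,8,-1],0,0.36],[[0,12,-1.5],0,0.36],[[0,16,-2],0,0.36],[[0,20,-2.5],0,0.36],[[0,24,-3],0,0.36],[[0,27,-3],0,0.36],[[0,28,-3],0,0.36]])

```text
t: 7.2
tcp_pos: [0.5947, 0.1465, 0.234]
tool_rot: [0.039, 0.999, -0.002, 0.003]
force: [-0.6, -0.5, -0.5]
finger_gap: 0.679
```

```bash
python3 look.py pics/w6.png
```

```text
t 7.25 tcp [ 36.3 110.  234. ] [ 0.038  0.999 -0.002  0.003] F [-0.2  0.5 -0.6] gap 0.677 qd 0.006
rear 1632 y [-43.438 -29.7   -29.1  ] z [-189.638 -167.245 -151.6  ]
front 3602 y [28.5 50.5 61.6] z [-194.6   -188.995 -159.   ]
jar y,z [114.2  70.9] x [ 8.5 60.1] 13818
```

The jar is at y≈114, past the crest and resting on the front finger. Lifting slowly will let it down gently under the tip into the hollow.

>>> servo_tool(rows=[[[0,0,-2],0,0.36],[[0,0,-5],0,0.36],[[0,0,-8],0,0.36],[[0,0,-11],0,0.36],[[0,0,-14],0,0.36],[[0,0,-17],0,0.36],[[0,0,-20],0,0.36],[[0,0,-23],0,0.36]])

```text
t: 8.05
tcp_pos: [0.5946, 0.1465, 0.2573]
tool_rot: [0.038, 0.999, -0.002, 0.003]
force: [1.0, 0.0, -1.3]
finger_gap: 0.68
```

>>> servo_tool(rows=[[[0,0,-4],0,0.36],[[0,0,-10],0,0.36],[[0,0,-20],0,0.36],[[0,0,-30],0,0.36],[[0,0,-40],0,0.36],[[0,0,-50],0,0.36],[[0,0,-50],0,0.36]])

```text
t: 8.75
tcp_pos: [0.5949, 0.1468, 0.3093]
tool_rot: [0.038, 0.999, -0.002, 0.005]
force: [-0.6, -0.2, -0.0]
finger_gap: 0.678
```

```bash
python3 look.py pics/w7.png; python3 - <<'E'
from h import *
s=snapshot("wrist"); C=cloud(s); P=w2g(C.reshape(-1,3)); b=s["image"].reshape(-1,3).min(1)
h=s["image"]
# white button: bright, near (0,206), z 80-110
m=(np.hypot(P[:,0],P[:,1]-206)<25)&(P[:,2]>84)&(P[:,2]<115)&(b>120)
print("button",m.sum(),P[m].mean(0) if m.any() else None, np.ptp(P[m],0) if m.any() else None)
E
```

```text
t 8.8 tcp [ 36.2 110.4 308.4] [ 0.038  0.999 -0.002  0.004] F [-0.1  0.2  0.9] gap 0.68 qd 0.019
rear 1633 y [-55.5   -29.7   -23.232] z [-265.8 -263.6 -152.1]
front 2204 y [28.5 33.4 61.5] z [-238.2 -235.4 -157.2]
jar y,z [137.2  66.9] x [ 8.5 61.2] 5890
button 1608 [ -1.29968905 206.18190299  96.93022388] [24.7 24.7  5.2]
```

View pics/w7.png

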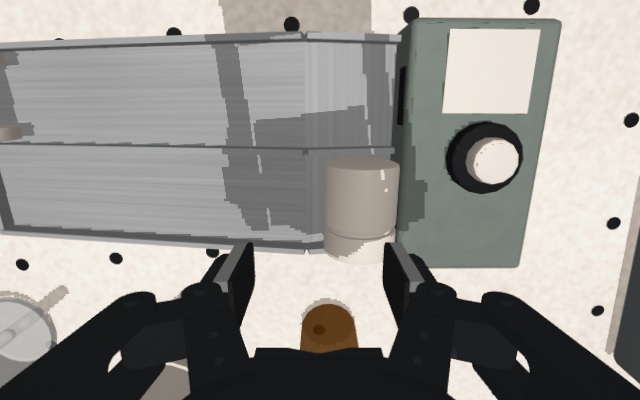

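The jar at (362,210) is against the reader face and measures y=137, z=67+2, so it is seated. The button is at (494,160), measuring (-1, 206, about 97–99). I'll shut the fingers and go above it.

>>> servo_tool(rows=[[[2,8,-10],0,-1],[[10,28,-12],0,-1],[[20,52,-12],0,-1],[[28,75,-12],0,-1],[[36,92,-6],0,-1],[[37,96,0],0,-1],[[37,96,10],0,-1],[[37,96,15],0,-1]])

```text
t: 9.65
tcp_pos: [0.5648, 0.2447, 0.2909]
tool_rot: [0.039, 0.999, -0.002, 0.002]
force: [0.3, -0.4, -0.7]
finger_gap: -0.001
```

```bash
python3 look.py pics/w8.png; python3 - <<'E'
from h import *
s=snapshot("side"); cv2.imwrite("pics/s8.png",cv2.convertScaleAbs(cv2.resize(s["image"][60:220,190:390],(750,600),interpolation=cv2.INTER_CUBIC),alpha=1.6))
E
```

```text
t 9.7 tcp [ -0.8 205.5 290.2] [ 0.039  0.999 -0.003  0.002] F [-1.  -0.4 -0.1] gap -0.003 qd 0.025
rear 2452 y [-61.4 -33.2 -15.4] z [-250.6 -249.7 -215.4]
front 1541 y [15.24 26.6  38.96] z [-216.6 -216.2 -214.9]
jar y,z [136.9  66.9] x [ 8.4 48.1] 3158
```

View pics/s8.png

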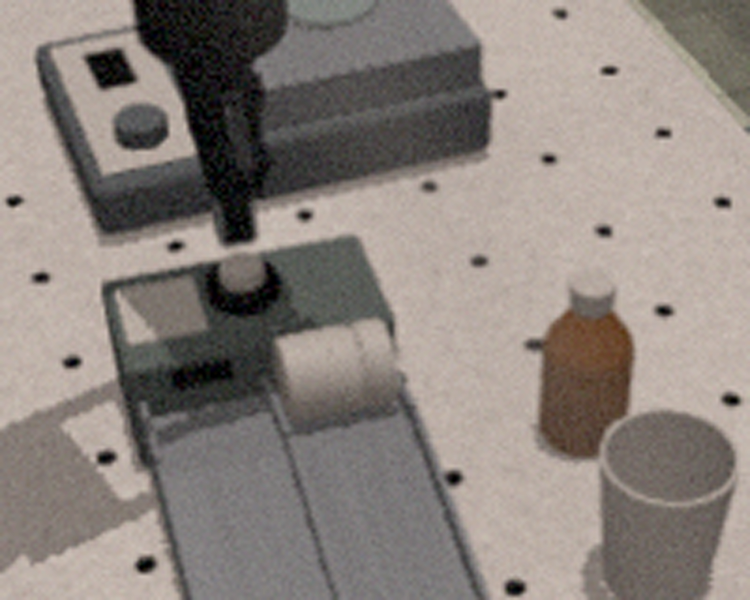

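Shut fingertips (238,240) are directly above the button (242,265), and the jar is seated at (335,370). Pressing down slowly now.

>>> servo_tool(rows=[[[0,0,5],0,-1],[[0,0,10],0,-1],[[0,0,14],0,-1],[[0,0,17],0,-1],[[0,0,19],0,-1],[[0,0,21],0,-1],[[0,0,22],0,-1],[[0,0,22],0,-1]])

```text
t: 10.55
tcp_pos: [0.5649, 0.2441, 0.269]
tool_rot: [0.039, 0.999, -0.002, 0.002]
force: [-1.1, -1.4, 2.7]
finger_gap: -0.001
```

>>> servo_tool(rows=[[[0,0,1],0,-1],[[0,0,2],0,-1],[[0,0,3],0,-1],[[0,0,4],0,-1],[[0,0,4],0,-1]])

```text
t: 11.05
tcp_pos: [0.5649, 0.2441, 0.2655]
tool_rot: [0.039, 0.999, -0.002, 0.002]
force: [-1.9, -0.3, 5.7]
finger_gap: 0.003
```

>>> servo_tool(rows=[[[0,0,1],0,-1],[[0,0,1.5],0,-1],[[0,0,2],0,-1],[[0,0,2],0,-1]])

```text
t: 11.45
tcp_pos: [0.5649, 0.2441, 0.2653]
tool_rot: [0.039, 0.999, -0.002, 0.002]
force: [-3.1, -1.0, 13.0]
finger_gap: 0.003
```

The force rose to 13 N with no further travel, so the button is at its bottom stop. Releasing and retreating straight up.

>>> servo_tool(rows=[[[0,0,-3],0,-1],[[0,0,-8],0,-1],[[0,0,-15],0,-1],[[0,0,-30],0,-1],[[0,0,-50],0,-1],[[0,0,-80],0,-1],[[0,0,-110],0,-1],[[0,0,-110],0,-1]])

```text
t: 12.25
tcp_pos: [0.5659, 0.2453, 0.3799]
tool_rot: [0.039, 0.999, -0.001, 0.007]
force: [0.6, 0.0, 0.2]
finger_gap: 0.004
```

```bash
python3 look.py pics/w9.png; python3 - <<'E'
from h import *
s=snapshot("side"); t=snapshot("top"); a=cv2.resize(s["image"],(750,469))
cv2.imwrite("pics/s9.png",cv2.convertScaleAbs(s["image"][60:400,100:460],alpha=1.6))
w=snapshot("wrist"); P=w2g(cloud(w).reshape(-1,3)); b=w["image"].reshape(-1,3).min(1)
m=(np.hypot(P[:,0],P[:,1]-206)<25)&(P[:,2]>84)&(P[:,2]<115)&(b>120)
print("button",m.sum(),np.median(P[m],0) if m.any() else None, sense()["force"])
E
```

```text
t 12.3 tcp [ -0.5 206.2 377.6] [ 0.039  0.999 -0.002  0.005] F [-0.4  0.6 -0. ] gap 0.001 qd 0.053
rear 1186 y [-60.915 -32.4   -15.5  ] z [-338.215 -337.1   -302.7  ]
front 687 y [15.6   25.4   38.214] z [-304.1 -303.6 -302.2]
jar y,z [137.   66.8] x [ 8.5 61.3] 2942
button 739 [ -1.6 207.3  96.9] [ 0.14943348  0.75396847 -0.22792477]
```

View pics/s9.png

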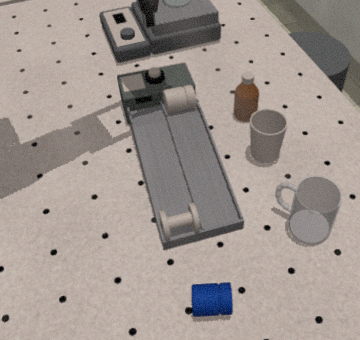

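The jar is in the hollow at (178,97), and the spool is still at the low end at (180,221). The vessels and the blue part haven't moved, the button has sprung back, and the arm is clear.

```bash
python3 -c "
from station import sign_off; print(sign_off())"
```

```text
the job is handed in; nothing more can be done
None
```

The job is done and handed in at about 12.5 s of the 51 s allowed. I held the jar loosely between the two fingertips and rolled it up the far lane and over the crest. It rolled gently down into the hollow as I raised the fingers slowly. I then pressed the start button down to its stop with the fingers shut, let go and moved clear.

**Last checks:**
- **Jar:** it sat at y ≈ 137 mm, height ≈ 67 mm (expected 136 and 68), the same before and after the button press.
- **Button:** the force rose from 5.7 to 13 N with almost no further travel, so it was fully down. Its top then read 96.9 mm again, the same as before the press.
- **Other parts:** in the last picture the spool, beaker, jug, flask and blue look-alike all looked unmoved. The arm was touching nothing.

**Disagreement:** the first gutter fit was about 3 mm off along the lane, as the jar and button positions both showed, so I corrected it before rolling. Camera heights also read about 2 mm low, and I allowed for that.

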